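Fit the bayonet fuse carrier

ROBOT

A 6-joint arm with a two-finger parallel gripper is mounted at the origin on the work surface. World frame = base frame: x ahead of the robot, y to its left, z up, the work surface at z = 0. Lengths are in m, angles in rad, forces in N, time in s.
With the tool pointing down it reaches from about 0.35 to 0.975 m from the base axis. Payload 7.1 kg.
Tool frame: the origin (TCP) lies midway between the tips of the shut fingers; the grasp point (between the pads) lies 19 mm behind it; z points along the fingers, y is the line along which they close (so a half turn about z gives the same grasp; the last joint's range is limited). The gripper opens to 88 mm and grips with 3 to 60 N. Pads are 20 mm wide; open, the fingers measure 115 mm over their backs; the gripper's body (75 mm by 178 mm) begins 61 mm behind the grasp point.
Start: joints at [1.11, 0.423, 1.63, -0, 1.089, -0.019], TCP at [0.267, 0.565, 0.223] pointing down, gripper open.
Joint ranges: [-3, 3], [-0.9, 2.11], [0.09, 2.58], [-1.31, 4.45], [0.11, 2.69], [-2.54, 2.54]. Speed limits (rad/s): [2.39, 2.39, 3.01, 3.14, 3.14, 3.14].

INTERFACE

Orientations are given as a unit quaternion [w, x, y, z].
In Python, from station import move_pose, movel, movej, command_gripper, wait, inverse_kinematics, read_camera, camera_info, MotionError, job_done, get_time, get_joint_pos, get_qvel, get_effort, get_tcp_pos, get_ee_rot, get_ft_force, get_ft_torque, get_grip_width, get_finger_force gives the robot as it stands. Calls block until the motion is done:
- move_pose(position, orientation): joint-space move of the TCP to a pose.
- movel(position, frame=None, v=0.15, until_force=None): straight line of the TCP; frame=None keeps the orientation; v is the mean speed in m/s. With until_force (N) it stops when the force on the tool has changed by that much, and returns True; else False.
- movej(angles): joint-space move.
- command_gripper(opening): opening from 0.0 (shut) to 1.0 (fully open); the grip force is fixed at half the most; returns when the fingers have stopped.
- wait(seconds).
- inverse_kinematics(position, orientation): joint angles nearest the present ones, or None.
- read_camera(name): name is "side" or "top" or "wrist"; returns the picture (400x640x3 uint8, red, green, blue); there is no depth.
- camera_info(name): a dict with "intrinsics" (3x3 intrinsics, pixels), "T" (4x4, takes a point from camera to world coordinates); the wrist camera has in their place "tool_from_camera" (4x4, takes a point from camera to tool coordinates, whose origin is the TCP and whose axes are the flange's). Camera axes: x right, y up, looking along -z (the intrinsics and any distortion apply to the point x, -y, -z); pixel columns grow to the right and rows downward; lengths in m; the calibration is good to about 2 mm. A picture is of the moment at which its call begins: read the wrist's pose just before it. camera_info takes no time and is no camera call.
A pose or a line that the arm cannot do raises MotionError and nothing moves.
- job_done(): hands the job in; it is judged then, once.
Readings, each from a call of its own:
- get_time(): time.
- get_joint_pos(): joint angles.
- get_qvel(): joint speeds.
- get_effort(): joint torques, N m.
- get_tcp_pos(): TCP position.
- get_ee_rot(): TCP orientation.
- get_ft_force(): force on the tool from outside, world axes, zero at the start.
- get_ft_torque(): the same for the moment, N m.
- get_grip_width(): opening from 0.0 (shut) to 1.0 (fully open).
- get_finger_force(): force on a finger pad.
Only numpy, scipy, OpenCV 4.12 (cv2) and the standard library are available. Lean on these libraries where they do the work, as an engineer would, in place of code of your own. Each camera call takes 0.05 s, during which the arm holds its last target. There are 200 camera calls.

TASK

Take the red-capped fuse carrier from the rack and fit it into the bayonet fuse holder on top of the grey supply unit: lugs through the slots, press it in gently against the spring without driving the spring to the end of its travel, twist it clockwise to the stop and let it spring up into its notches, so that it stays locked when you let go. Leave the grey carrier and everything else on the bench where they are.

Things in the scene. Friction and masses are not known exactly. Their poses are not given: they have to be found in the camera images.
- supply: Grey low supply unit fixed to the bench, 180 (x) x 200 (y) x 60 mm tall; origin at the centre of its underside, z up, display on its -x side, four 20 mm tall terminal posts along its +x edge. In its top: the black upright fuse holder inside a flat red ring.
- fuse_mouth (a point): Fuse holder's axis at the level of the unit's top panel; axes as the unit's. The holder is a black collar, 44 mm outside, bore 23 mm, with two slots 9 mm wide on opposed sides reaching 16.5 mm from the axis. Holders sit unevenly: collar top 2 to 10 mm above this point, slots along this x axis only to within 14 deg; depth and angle must be felt (or seen: a white dash by each slot).
- fuse_rim (a point): Point 2 mm below fuse_mouth: in the holder's rim, which is 8 mm thick. Once the lugs are wholly below the rim, the carrier turns clockwise (seen from above) from its slots by 65 deg, give or take 12, to a firm stop; anticlockwise is blocked. There each lug is under a 4 mm deep notch; let go, the spring lifts it in. Over 6 deg short of the stop it does not lock.
- spring (a joint): Depression (m) of the brass spring plate, which lies 9 mm below the collar's top: 0 free, 0.004 carrier locked in its notches, above 0.008 lugs below the rim and free to turn, 0.014 end of travel. Pushes up with 4 N at first touch plus 0.8 N per mm (10.4 N at 8 mm, 13.6 N at 12 mm). Beyond 12.5 mm the fuse's contacts are crushed.
- red_carrier: Fuse carrier with red cap, 55 mm tall, 55 to 100 g, upright in a rack well; origin at the centre of its foot, z up. White stem 20 mm thick, foot tapered to 14 mm over the lowest 4 mm; two steel lugs at its +x and -x sides, reaching 15 mm from the axis, 6 mm wide, 4 to 9 mm above the foot. Half a turn makes no difference.
- red_grip (a point): Point on the red carrier's axis 43 mm above its foot, at the middle of its upright red grip bar, which is 32 mm long (x), 12 mm thick (y: grip it across y) and runs from 31 to 55 mm above the foot. Below the bar is a red flange of 34 mm diameter, 26 to 31 mm above the foot. Be gentle: over 60 N of contact between carrier and holder (about 0.7 N m of twist at the stop) breaks it.
- grey_carrier: The same carrier with a grey cap, of another rating, in the rack's other well: not wanted here.
- rack: Blue rack fixed to the bench, 70 (x) x 150 (y) mm, with two round wells of 37 mm inside diameter at y = -37.5 and +37.5 mm, rims 16 mm high, floor 5 mm above the bench; origin at the centre of its underside.
- solder_reel: Green solder reel, 56 mm diameter, 37 mm tall, bystander.
- flux_jar: Jar with blue cap, 52 mm diameter, 50 mm tall, bystander.
- cleaner_bottle: White bottle, 44 mm diameter, 110 mm tall, bystander.
- driver: Screwdriver lying down, bystander.
- meter: Yellow multimeter lying flat, 140 x 75 x 32 mm, bystander.
- sponge_cup: Brass cup, 64 mm diameter, 40 mm tall, bystander.
Not all that is in view belongs to the job. There is more than one size of the red_carrier; the job needs the middle-sized.

How it is judged:
By the outcome, as a careful person would: the job done as asked, in the order asked, and still so for the second after the job is handed in, with the robot touching nothing.
It also fails if it takes over 64 s, if anything falls off the work surface, if the arm or the gripper's body presses on something with over 40 N, if the wrist force passes 120 N, or if a joint passes its speed limit or range.

## Working session

There is one attempt and no reset: what is moved stays moved. The work goes in short steps, each a Python script; the robot and the scene stay as the last script left them, time stands still between calls to the robot, and variables do not carry over. Pictures are saved under pics/ and viewed, at most 10 in all, crops included, and the job is handed in when it is done.

```bash
mkdir -p pics; ls; python3 - <<'E'
from station import *
import cv2,numpy as np
np.set_printoptions(precision=4,suppress=True)
for n in ["top","side"]:
    im=read_camera(n); cv2.imwrite(f"pics/{n}0.png",im[...,::-1]); i=camera_info(n); print(n,i)
print(camera_info("wrist"),get_ee_rot(),get_tcp_pos(),get_time())
E
```

```text
pics
top {'intrinsics': array([[420.1026,   0.    , 322.5765],
       [  0.    , 420.1026, 194.0252],
       [  0.    ,   0.    ,   1.    ]]), 'T': array([[-0.0187,  0.9971, -0.0738,  0.5091],
       [-0.9998, -0.0192, -0.0052, -0.0057],
       [-0.0066,  0.0736,  0.9973,  1.07  ],
       [ 0.    ,  0.    ,  0.    ,  1.    ]])}
side {'intrinsics': array([[467.1253,   0.    , 322.9082],
       [  0.    , 467.1253, 195.3288],
       [  0.    ,   0.    ,   1.    ]]), 'T': array([[ 0.9929,  0.0846, -0.0842,  0.4691],
       [-0.1176,  0.5733, -0.8109, -1.0164],
       [-0.0203,  0.815 ,  0.5792,  0.8013],
       [ 0.    ,  0.    ,  0.    ,  1.    ]])}
{'intrinsics': array([[296.0791,   0.    , 317.7792],
       [  0.    , 296.0791, 196.7358],
       [  0.    ,   0.    ,   1.    ]]), 'tool_from_camera': array([[-0.001 ,  0.9634,  0.2681,  0.0732],
       [ 1.    ,  0.0006,  0.0016,  0.0007],
       [ 0.0014,  0.2681, -0.9634, -0.1615],
       [ 0.    ,  0.    ,  0.    ,  1.    ]])} [-0.0002  0.2191  0.9757 -0.0007] [0.267  0.5646 0.222 ] 0.1
```

View pics/top0.png

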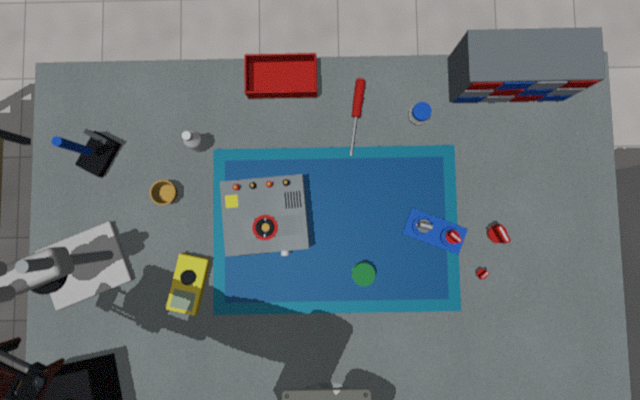

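View pics/side0.png

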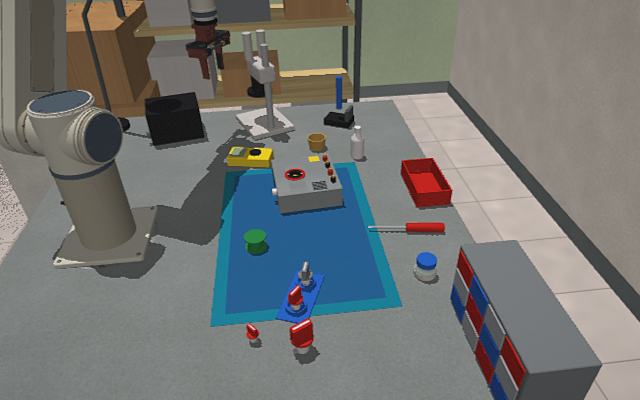

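Top view: the red carrier is in the rack at about (453,237), with the grey one at (424,226). The holder is at (265,227). The decoys outside the rack are large (499,233) and small (482,272). Next I'll localize roughly and look with the wrist camera.

```bash
cat > h.py <<'E'
from station import *
import cv2,numpy as np
from scipy.spatial.transform import Rotation as Ro
np.set_printoptions(precision=4,suppress=True)
def q(phi): return [0,np.cos(phi/2),np.sin(phi/2),0]   # tool x at yaw phi, pointing down
def toolT():
    p=get_tcp_pos(); w,x,y,z=get_ee_rot(); T=np.eye(4); T[:3,:3]=Ro.from_quat([x,y,z,w]).as_matrix(); T[:3,3]=p; return T
def cam(n):
    i=camera_info(n); K=i["intrinsics"]
    T=i["T"] if n!="wrist" else toolT()@i["tool_from_camera"]
    return K,T
def ray(K,T,uv,z):
    d=np.array([(uv[0]-K[0,2])/K[0,0],-(uv[1]-K[1,2])/K[1,1],-1]); d=T[:3,:3]@d
    return T[:3,3]+d*(z-T[2,3])/d[2]
E
python3 - <<'E'
from h import *
K,T=cam("top")
for n,uv,z in [("red",(453,237),.06),("grey",(424,226),.06),("hold",(265,227),.065),("big",(499,233),.05),("small",(482,272),.04)]: print(n,ray(K,T,uv,z))
q1=get_joint_pos()
p=ray(K,T,(265,227),.065)
move_pose([p[0],p[1],.20],q(np.arctan2(p[1],p[0])+np.pi/2))
K,T=cam("wrist"); np.savez("w1.npz",K=K,T=T); im=read_camera("wrist"); cv2.imwrite("pics/w1.png",im[...,::-1])
print(get_time(),get_joint_pos())
p=ray(cam("top")[0],cam("top")[1],(453,237),.06)
move_pose([p[0],p[1],.20],q(np.arctan2(p[1],p[0])+np.pi/2))
K,T=cam("wrist"); np.savez("w2.npz",K=K,T=T); im=read_camera("wrist"); cv2.imwrite("pics/w2.png",im[...,::-1])
print(get_time(),get_joint_pos(),get_ft_force())
E
```

```text
red [ 0.4749 -0.3099  0.06  ]
grey [ 0.5024 -0.2417  0.06  ]
hold [0.5071 0.1385 0.065 ]
big [ 0.4821 -0.4239  0.05  ]
small [ 0.3887 -0.3824  0.04  ]
1.9333 [ 0.2455  0.308   1.8671  0.0002  0.9662 -0.0227]
3.6333 [-0.5972  0.3665  1.7785  0.0002  0.9967 -0.021 ] [-1.025   0.3263  0.1789]
```

View pics/w1.png

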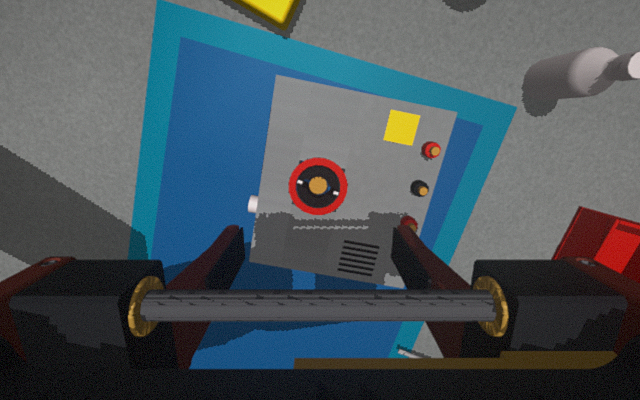

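View pics/w2.png

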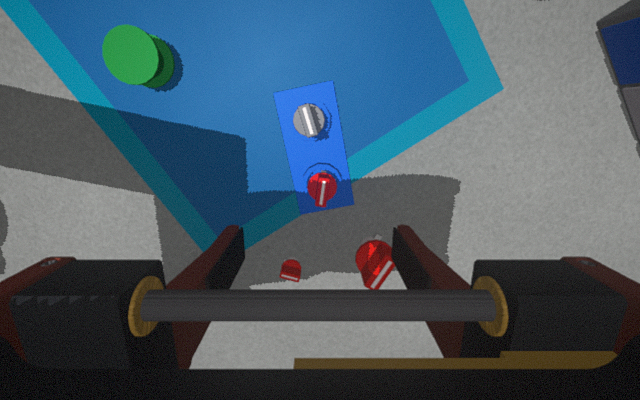

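Wrist views: the holder is at (318,185), with dashes near (299,182) and (337,190). The red carrier is at (322,188), and the big decoy is close by at (375,260). I'll zoom in on both with masks.

```bash
python3 - <<'E'
from h import *
a=cv2.imread("pics/w1.png")[150:220,283:353]; b=cv2.imread("pics/w2.png")[155:225,287:357]
cv2.imwrite("pics/z.png",np.hstack([cv2.resize(x,(400,400),interpolation=cv2.INTER_NEAREST) for x in(a,b)]))
d=np.load("w1.npz");K,T=d["K"],d["T"]
im=cv2.imread("pics/w1.png").astype(int); B,G,R=im[...,0],im[...,1],im[...,2]
roi=np.zeros(B.shape,bool); roi[150:220,283:353]=1
m=((R>120)&(G<70)&(B<70)&roi).astype(np.uint8)
c=max(cv2.findContours(m,0,1)[0],key=cv2.contourArea); e=cv2.fitEllipse(cv2.convexHull(c)); print("ring",e,ray(K,T,e[0],.06))
w=((im.min(2)>130)&roi&(np.hypot(np.arange(640)-e[0][0],np.arange(400)[:,None]-e[0][1])<24)).astype(np.uint8)
n,l,s,cc=cv2.connectedComponentsWithStats(w)
for i in range(1,n): print(s[i],cc[i],ray(K,T,cc[i],.066))
# unit top outline
g=((abs(R-G)<12)&(abs(G-B)<12)&(R>100)).astype(np.uint8)
d=np.load("w2.npz");K,T=d["K"],d["T"]
im=cv2.imread("pics/w2.png").astype(int); B,G,R=im[...,0],im[...,1],im[...,2]
roi[:]=0; roi[155:225,287:357]=1
m=((R>90)&(G<70)&(B<70)&roi).astype(np.uint8); e=cv2.minAreaRect(np.argwhere(m)[:,::-1].astype(np.float32)); print("redcap",e)
w=((im.min(2)>110)&roi); r=cv2.minAreaRect(np.argwhere(w)[:,::-1].astype(np.float32)); print("bar top",w.sum(),r,ray(K,T,r[0],.06)); 
P=[ray(K,T,x,.06) for x in cv2.boxPoints(r)]; print(np.array(P))
E
```

```text
ring ((317.6322326660156, 186.0826416015625), (56.837615966796875, 58.39029312133789), 91.84626007080078) [0.507  0.1402 0.06  ]
[297 180   6   4  18] [299.5 181.5] [0.4875 0.1414 0.066 ]
[333 191   6   4  17] [335.4706 192.5882] [0.5262 0.1398 0.066 ]
redcap ((320.68109130859375, 188.31350708007812), (27.791112899780273, 32.49648666381836), 36.02737808227539)
bar top 65 ((322.20001220703125, 192.40000915527344), (3.224903106689453, 23.318531036376953), 7.125016689300537) [ 0.4762 -0.3162  0.06  ]
[[ 0.4667 -0.3249  0.06  ]
 [ 0.4829 -0.3055  0.06  ]
 [ 0.4855 -0.3076  0.06  ]
 [ 0.4693 -0.3272  0.06  ]]
```

View pics/z.png

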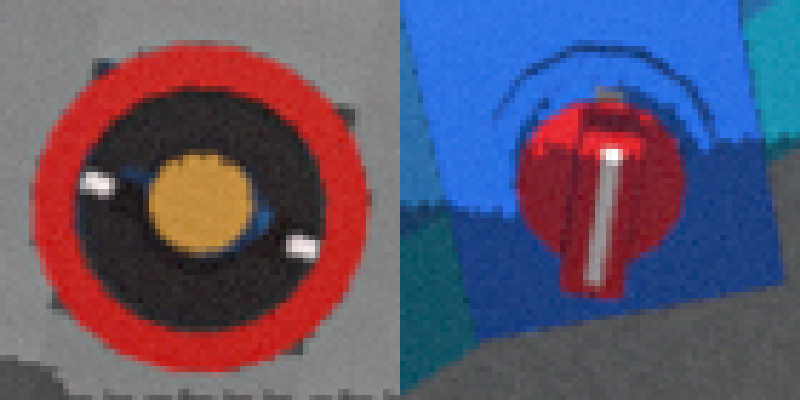

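In the zoomed crops both holder dashes are clear and give a slot yaw of about -2.4°. The bar's white stripe gives a yaw of about 50°. Next is a closer look aligned with the bar.

```bash
python3 - <<'E'
from h import *
move_pose([.4762,-.3162,.115],q(np.radians(50.3)))
K,T=cam("wrist"); np.savez("w3.npz",K=K,T=T); I=read_camera("wrist")[...,::-1]; cv2.imwrite("pics/w3.png",I)
print(get_time(),get_tcp_pos(),get_joint_pos())
cv2.imwrite("pics/w3z.png",cv2.resize(I[160:270,250:390],None,fx=5,fy=5,interpolation=cv2.INTER_NEAREST))
im=I.astype(int); B,G,R=im[...,0],im[...,1],im[...,2]; roi=np.zeros(B.shape,bool); roi[160:270,280:360]=1
m=((R>80)&(G<80)&(B<80)&(R>2*G)&roi).astype(np.uint8); c=max(cv2.findContours(m,0,1)[0],key=cv2.contourArea); print(cv2.boundingRect(c))
w=((im.min(2)>110)&roi).astype(np.uint8); n,l,s,cc=cv2.connectedComponentsWithStats(w); print(s)
i=1+np.argmax(s[1:,4]); r=cv2.minAreaRect(np.argwhere(l==i)[:,::-1].astype(np.float32)); print(r,ray(K,T,r[0],.06)); print(np.array([ray(K,T,x,.06) for x in cv2.boxPoints(r)]))
E
```

```text
4.1167 [ 0.4772 -0.3162  0.1161] [-0.606   0.4903  1.818   0.0001  0.8323  0.0847]
(300, 186, 38, 47)
[[     0      0    640    400 255867]
 [   317    183      5      2      9]
 [   317    199      4     32    124]]
((318.5, 214.5), (31.0, 3.0), 90.0) [ 0.4761 -0.3163  0.06  ]
[[ 0.4831 -0.306   0.06  ]
 [ 0.4849 -0.3075  0.06  ]
 [ 0.4688 -0.3269  0.06  ]
 [ 0.467  -0.3254  0.06  ]]
```

View pics/w3z.png

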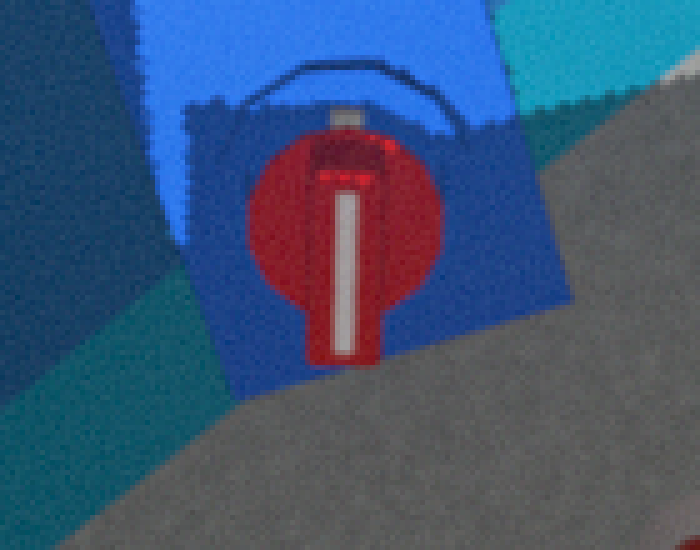

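The bar is aligned, with the stripe centre at (318.5,214.5) → (0.4761,-0.3163). Before grasping, I'll look at the holder at the insertion yaw so that hand-eye errors cancel.

```bash
python3 - <<'E'
from h import *
movel([.4762,-.3162,.18],v=.3)
move_pose([.507,.1404,.122],q(np.radians(177.6))); wait(.2)
K,T=cam("wrist"); np.savez("w4.npz",K=K,T=T); I=read_camera("wrist")[...,::-1]; cv2.imwrite("pics/w4.png",I)
print(get_time(),get_tcp_pos(),get_joint_pos())
cv2.imwrite("pics/w4z.png",cv2.resize(I[160:270,250:390],None,fx=5,fy=5,interpolation=cv2.INTER_NEAREST))
im=I.astype(int); B,G,R=im[...,0],im[...,1],im[...,2]; roi=np.zeros(B.shape,bool); roi[160:270,260:380]=1
m=((R>80)&(G<80)&(B<80)&(R>2*G)&roi).astype(np.uint8); c=max(cv2.findContours(m,0,1)[0],key=cv2.contourArea); e=cv2.fitEllipse(cv2.convexHull(c)); print(e,ray(K,T,e[0],.06))
w=((im.min(2)>120)&roi).astype(np.uint8); n,l,s,cc=cv2.connectedComponentsWithStats(w)
for i in range(1,n): print(s[i],cc[i],ray(K,T,cc[i],.066))
b=((R>120)&(G>80)&(B<100)&roi).astype(np.uint8); c=max(cv2.findContours(b,0,1)[0],key=cv2.contourArea); print("brass",cv2.boundingRect(c),cv2.fitEllipse(c),ray(K,T,cv2.fitEllipse(c)[0],.057))
E
```

```text
6.425 [0.5073 0.1398 0.1221] [ 0.2464  0.4253  1.9168 -0.      0.7992 -1.2812]
((317.5425109863281, 208.6839599609375), (74.08070373535156, 77.4022216796875), 91.18173217773438) [0.5063 0.1398 0.06  ]
[ 260  160  120  110 3428] [324.1852 180.8445] [0.4827 0.1459 0.066 ]
[316 184   5   7  31] [317.7419 187.0323] [0.4872 0.1408 0.066 ]
[275 213   2   3   6] [275.5 214. ] [0.5073 0.1071 0.066 ]
[316 231   5   7  31] [317.7419 234.0968] [0.5254 0.1391 0.066 ]
[294 241  30  19 413] [308.9031 251.3196] [0.54   0.1314 0.066 ]
[302 269  13   1  13] [308. 269.] [0.5558 0.1298 0.066 ]
brass (307, 196, 22, 22) ((317.5694580078125, 206.35983276367188), (20.850954055786133, 21.436927795410156), 147.26844787597656) [0.5053 0.1399 0.057 ]
```

View pics/w4z.png

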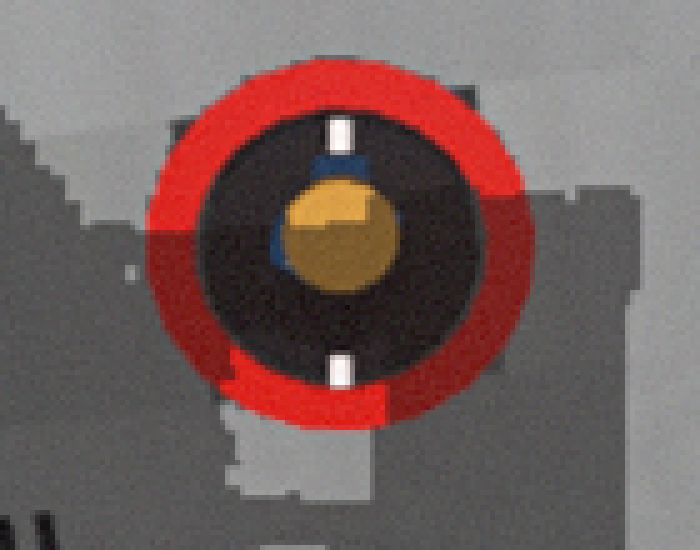

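The slots run straight up and down the image: dashes at (317.7,187) and (317.7,234), ring centre at (317.5,208.7), which puts the holder at (0.5063,0.1399) with the collar top at z ≈ 0.066. Now grasp.

```bash
python3 - <<'E'
from h import *
phi=np.radians(50.1)
movel([.5063,.1399,.18],v=.3)
move_pose([.4761,-.3163,.13],q(phi)); command_gripper(0.6)
f0=get_ft_force()
hit=movel([.4761,-.3163,.0385],v=.1,until_force=8)
wait(.2);print("hit",hit,get_tcp_pos(),get_ft_force()-f0)
E
```

```text
hit False [ 0.4765 -0.3165  0.0392] [ 0.9809  0.9414 -0.8019]
```

```bash
python3 - <<'E'
from h import *
command_gripper(0.0); wait(.2)
print(get_tcp_pos(),get_grip_width(),get_finger_force(),get_ft_force())
p=get_tcp_pos()
movel([.4761,-.3163,.14],v=.12); wait(.2)
T0=toolT();K,T=cam("wrist"); I=read_camera("wrist")[...,::-1]; cv2.imwrite("pics/w5.png",I)
cv2.imwrite("pics/w5z.png",cv2.resize(I[160:320,240:400],None,fx=3.7,fy=3.7,interpolation=cv2.INTER_NEAREST))
im=I.astype(int); roi=np.zeros(im.shape[:2],bool); roi[160:330,290:350]=1
w=((im.min(2)>110)&roi).astype(np.uint8); n,l,s,cc=cv2.connectedComponentsWithStats(w)
for i in range(1,n):
    if s[i,4]>20: P=ray(K,T,cc[i],get_tcp_pos()[2]+.0208); print(s[i],cc[i],np.linalg.inv(T0)@np.r_[P,1])
print(get_time(),get_tcp_pos(),get_ft_force(),get_grip_width())
E
```

```text
[ 0.4761 -0.3163  0.0385] 0.13607035299081885 29.99883234500885 [ 0.4973 -1.3666  0.0073]
[314 207   8   6  26] [318.2308 209.7308] [ 0.0278  0.0001 -0.0209  1.    ]
[315 238   6  45 270] [317.5 260. ] [ 0.0001 -0.0003 -0.0209  1.    ]
[300 321  36   9 316] [317.7184 325.0601] [-0.0401 -0.0002 -0.0209  1.    ]
12.5917 [ 0.4758 -0.3161  0.1393] [ 0.5002  0.9253 -0.7803] 0.13194168304538545
```

View pics/w5z.png

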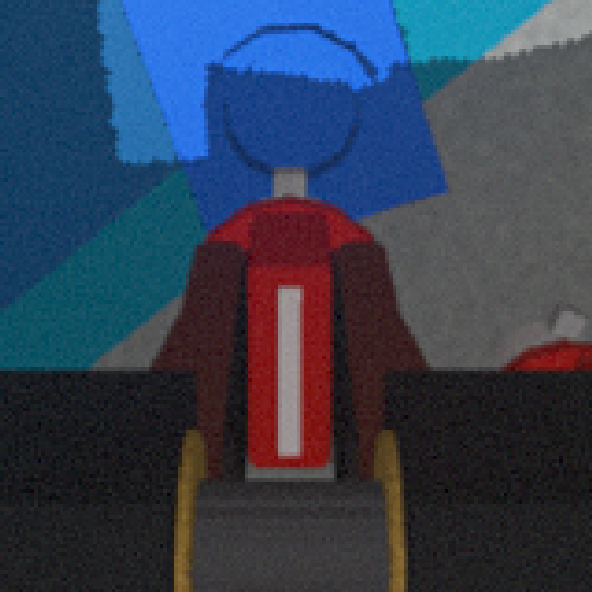

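The carrier is held centred: the stripe in the tool frame is at (0.1,-0.3) mm. Go to the holder and feel downwards.

```bash
python3 - <<'E'
from h import *
phi=np.radians(177.5); x,y=.5063,.1401
movel([.4761,-.3163,.17],v=.2)
move_pose([x,y,.14],q(phi)); movel([x,y,.108],v=.08); wait(.3)
print(get_time(),get_tcp_pos(),get_ft_force(),get_ft_torque())
f0=get_ft_force()
hit=movel([x,y,.086],v=.015,until_force=3)
print(hit,get_time(),get_tcp_pos(),get_ft_force()-f0); wait(.2); print(get_tcp_pos(),get_ft_force()-f0,get_ft_torque(),get_grip_width())
E
```

```text
15.4167 [0.5065 0.1402 0.1084] [-0.6111  0.1273 -0.1964] [ 0.0216 -0.032  -0.0074]
True 16.7417 [0.5062 0.1401 0.0865] [ 1.0288 -0.5978  4.112 ]
[0.5062 0.1401 0.0863] [2.2574 0.3363 3.8998] [ 0.058  -0.2515  0.0407] 0.13592246962540636
```

A contact of about 4 N at z=0.0865 matches the spring's first touch; a lug sitting on the collar would have to be higher. Press about 10 mm, checking the force slope.

```bash
python3 - <<'E'
from h import *
x,y=.5063,.1401
b=-.196
for z in [.0825,.079,.0768]:
    hit=movel([x,y,z],v=.02,until_force=7); wait(.15)
    print(hit,get_time(),get_tcp_pos(),get_ft_force()-[-.6,.13,b],get_ft_torque(),get_grip_width())
    if hit: break
E
```

```text
False 17.425 [0.5063 0.1401 0.0825] [ 0.7082 -0.2819  6.0061] [0.0351 0.0619 0.0376] 0.1339946220188266
False 17.9 [0.5064 0.1401 0.0793] [-0.8769 -0.3195  8.9189] [-0.0319  0.2092 -0.0028] 0.1341518442973042
False 18.3083 [0.5063 0.1401 0.0772] [-1.0257 -0.2555  9.9065] [-0.0253  0.3244  0.0197] 0.1322270319906888
```

```bash
python3 - <<'E'
from h import *
x,y=.5063,.1401
def avg(n=15):
    F=[];M=[];P=[]
    for _ in range(n): wait(.02);F.append(get_ft_force());M.append(get_ft_torque());P.append(get_tcp_pos())
    return np.mean(P,0),np.mean(F,0),np.std(F,0),np.mean(M,0)
print(*avg())
movel([x,y,.0760],v=.02,until_force=7); print(*avg(),get_time())
E
```

```text
[0.5064 0.1401 0.0772] [-1.4815 -0.0971 10.5642] [0.7979 0.5291 0.4701] [-0.0489  0.3017 -0.0166]
[0.5064 0.1401 0.0765] [-1.7526 -0.341  11.03  ] [0.3832 0.4964 0.5984] [-0.0675  0.337   0.0012] 19.0583
```

The depression is about 9–10 mm, which is in the turning window. Twist clockwise in small steps, watching torque.

```bash
cat >> h.py <<'E'
def rd(n=4):
    F=[];M=[]
    for _ in range(n): wait(.015);F.append(get_ft_force());M.append(get_ft_torque())
    return np.mean(F,0),np.mean(M,0)
def yaw():
    R=toolT()[:3,0]; return np.degrees(np.arctan2(R[1],R[0]))%360
E
python3 - <<'E'
from h import *
x,y,z=.5063,.1401,.0759
t0=rd(8)[1][2]; a=177.5
while a>177.5-48:
    a-=4 if a<170 else 2
    move_pose([x,y,z],q(np.radians(a))); F,M=rd()
    print(round(a,1),round(yaw(),1),get_tcp_pos()[2],F,round(M[2]-t0,3),round(get_time(),2))
    if abs(M[2]-t0)>.2 or F[2]>14: break
E
```

```text
175.5 175.5 0.0763751760652184 [-1.3048 -0.5294 10.8835] 0.065 19.51
173.5 173.5 0.0764168725678256 [-1.5302 -0.5259 11.1404] 0.003 19.82
171.5 171.5 0.0764490039579727 [-1.215  -0.239  11.3766] 0.024 20.14
169.5 169.5 0.07646224382215618 [-1.0996 -0.7825 10.7325] 0.021 20.46
165.5 165.5 0.07647979353114404 [-0.4907 -0.2152 10.5834] 0.005 20.77
161.5 161.5 0.07651599895981973 [-1.3644 -0.2132 11.0687] 0.015 21.09
157.5 157.5 0.07652138340849785 [-0.535   0.1148 10.974 ] -0.01 21.41
153.5 153.5 0.07656031123265394 [-0.4263  0.2967 10.9568] 0.004 21.73
149.5 149.5 0.07658700589507711 [-0.1512 -0.2898 10.9365] -0.038 22.04
145.5 145.5 0.07657315015588875 [-0.2017 -0.4446 11.1611] 0.005 22.36
141.5 141.5 0.07661592330031104 [-0.2601 -0.0191 10.8552] 0.014 22.68
137.5 137.5 0.07661750182083032 [ 0.0066  0.1328 11.0805] -0.008 22.99
133.5 133.5 0.07663160466926783 [ 0.0917 -0.1867 10.8248] 0.006 23.31
129.5 129.5 0.07662657196705384 [-0.0799  0.2274 11.4293] 0.021 23.62
```

```bash
python3 - <<'E'
from h import *
x,y,z=.5063,.1401,.0758
a=129.5
while a>177.5-84:
    a-=1.2
    move_pose([x,y,z],q(np.radians(a))); F,M=rd(6)
    print(round(a,1),round(yaw(),1),F,round(M[2],3),round(get_time(),2),round(get_grip_width(),4))
    if abs(M[2])>.22 or F[2]>14: break
E
```

```text
128.3 128.3 [-0.1549 -0.1008 11.0861] 0.038 23.98 0.1395
127.1 127.1 [-0.5144  0.0126 10.8631] 0.017 24.32 0.1338
125.9 125.9 [ 0.1941 -0.466  10.8956] 0.04 24.68 0.1333
124.7 124.7 [ 0.1536 -0.3921 11.135 ] 0.011 25.02 0.1317
123.5 123.5 [ 0.0334 -0.1037 11.1417] 0.033 25.38 0.1366
122.3 122.3 [-0.0827 -0.3968 11.0424] 0.024 25.73 0.1346
121.1 121.1 [ 0.5493  0.3732 10.784 ] 0.011 26.07 0.1341
119.9 119.9 [ 0.3063 -0.2174 10.9819] 0.041 26.43 0.133
118.7 118.7 [-0.0869 -0.3898 10.9297] 0.021 26.77 0.1357
117.5 117.5 [-0.0538 -0.3606 10.5129] 0.022 27.12 0.1329
116.3 116.3 [ 0.1787 -0.2296 10.9487] 0.041 27.48 0.1331
115.1 115.1 [ 0.1139 -0.3937 11.2536] 0.015 27.82 0.1331
113.9 113.9 [ 0.0956  0.1728 11.0888] 0.028 28.18 0.1343
112.7 112.7 [ 0.2989 -0.3977 11.2182] 0.045 28.52 0.1313
111.5 111.5 [-0.3729 -0.332  12.1213] 0.058 28.88 0.1302
110.3 110.3 [-0.9837  0.0784 12.5092] 0.076 29.23 0.1314
109.1 109.1 [-0.7767 -0.1063 12.137 ] 0.221 29.57 0.1348
```

The stop was felt at about 110° (67° turned). Let it rise into the notches.

```bash
python3 - <<'E'
from h import *
x,y=.5063,.1401
for z in [.079,.0805,.0815,.0822,.0829,.0836]:
    movel([x,y,z],v=.03); F,M=rd(10); print(z,get_tcp_pos(),F,M,round(get_time(),2))
    if F[2]<1: break
E
```

```text
0.079 [0.5068 0.1402 0.0796] [-0.387   0.0322 10.3113] [-0.0471  0.128   0.2217] 30.0
0.0805 [0.5067 0.1402 0.0808] [0.5884 0.1735 6.5548] [ 0.0327 -0.1523  0.2049] 30.42
0.0815 [0.5067 0.1402 0.0816] [2.3698 1.1304 2.6758] [ 0.1003 -0.532   0.2028] 30.83
0.0822 [0.5066 0.1402 0.0822] [4.4254 1.4676 0.0048] [ 0.2083 -0.8928  0.198 ] 31.25
```

The force fell to zero at the expected locked height. Release, retreat and look.

```bash
python3 - <<'E'
from h import *
command_gripper(0.5); wait(.3); print(get_tcp_pos(),get_ft_force(),get_ft_torque())
x,y,_=get_tcp_pos()
movel([x,y,.14],v=.1); wait(.3)
K,T=cam("wrist"); T0=toolT(); I=read_camera("wrist")[...,::-1]
cv2.imwrite("pics/w6z.png",cv2.resize(I[140:260,240:400],None,fx=5,fy=5,interpolation=cv2.INTER_NEAREST))
im=I.astype(int); roi=np.zeros(im.shape[:2],bool); roi[160:260,295:345]=1
w=((im.min(2)>120)&roi).astype(np.uint8); n,l,s,cc=cv2.connectedComponentsWithStats(w)
for i in range(1,n):
    if s[i,4]>20:
        r=cv2.minAreaRect(np.argwhere(l==i)[:,::-1].astype(np.float32)); B=np.array([ray(K,T,u,.104) for u in cv2.boxPoints(r)])
        print(s[i],r,ray(K,T,r[0],.104),"sides",np.linalg.norm(B[1]-B[0]),np.linalg.norm(B[2]-B[1]),"yaw",[np.degrees(np.arctan2(*(b)[1::-1]))%180 for b in (B[1]-B[0],B[2]-B[1])])
print(get_time(),yaw())
E
```

```text
[0.5063 0.1401 0.0822] [-0.5796  0.6888  0.1432] [-0.1041  0.0767 -0.0218]
[295 160  50  19 569] ((319.5, 169.0), (18.0, 49.0), 90.0) [0.495  0.1764 0.104 ] sides 0.032711049688453356 0.012260840497608604 yaw [np.float64(19.0536635532315), np.float64(110.40322325900247)]
[295 195   6   5  24] ((297.5, 197.0), (4.0, 5.0), 90.0) [0.487 0.153 0.104] sides 0.0034486763585788484 0.0028705271557987336 yaw [np.float64(19.065198693684987), np.float64(108.1146859263155)]
[316 205   6  35 146] ((318.93096923828125, 221.98040771484375), (34.10115432739258, 4.5861735343933105), 87.39744567871094) [0.507  0.1405 0.104 ] sides 0.0031927041415537967 0.02566172233326701 yaw [np.float64(21.791599614950666), np.float64(111.66592312404612)]
33.3083 109.10012386025441
```

View pics/w6z.png

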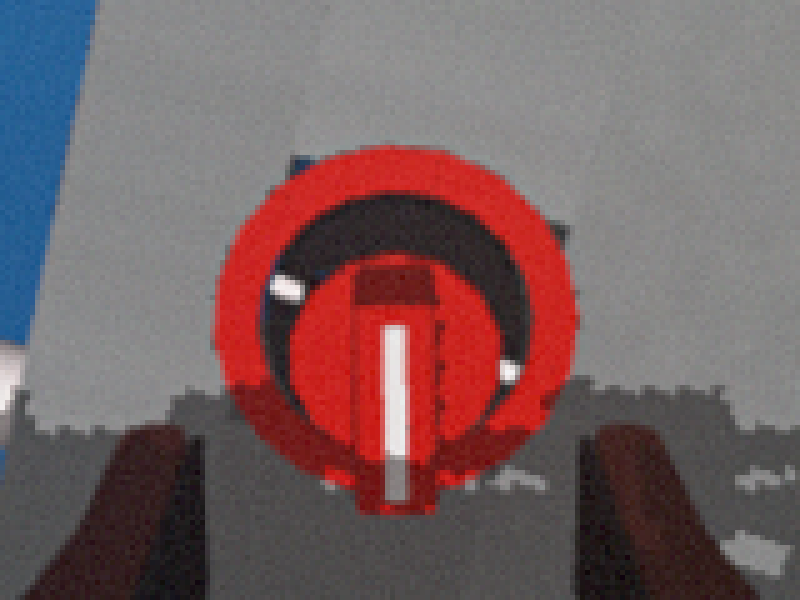

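The carrier stands upright and centred in the holder. The bar yaw is about 110° and the top is at z ≈ 0.104, which is the locked height, with the fingers clear. Hand in.

```bash
python3 -c "
from station import *
print(job_done(),get_time())"
```

```text
the job is handed in; nothing more can be done
the job is handed in; nothing more can be done
```

The red-capped carrier is in the fuse holder, turned about 67° clockwise to the stop and released at the locked height, and I handed the job in at about 33 s. I did not tug or twist it afterwards to test the lock; forces, bar angle and height all match a locked carrier.

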